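# Start the pot cooking: power, ring key, timer

### The job

Start the pot cooking by pressing three keys lightly with the closed fingertips, in this order: first the red power key on the hob, then the white key in front of the ring the copper pot stands on, last the orange top of the kitchen timer beside the hob. Press each one clearly down, without leaning on it, and let it spring back up before going to the next. Leave the yellow key and the other white key unpressed, only press the timer (do not pick it up or push it along), and do not shift the pot, the kettle or the jar.

Things in the scene. Friction and masses are not known exactly. Their poses are not given: they have to be found in the camera images.
- hob: Two-ring hob fixed on the table, black glass, 340 mm deep (x), 500 wide (y), 50 high. Origin: centre of underside; +x to the back, +y left seen from the robot. Keys along the front edge, left to right: white, red, yellow, white, 75 mm apart. Rings (grey circles, 184 mm) at (40, 130) left and (40, -130) mm right; each white key works the ring on its side.
- power_key_top (a point): RED power key. Round spring key, 28 mm across, standing 12 mm above the hob's glass in a 44 mm grey collar that stands 4 mm above the glass. Point at the centre of its top face: 62 mm above the table when up. In the hob's frame (-135, +37.5) mm. 
- left_key_top (a point): LEFT WHITE key (for the left ring). Round spring key, 28 mm across, standing 12 mm above the hob's glass in a 44 mm grey collar that stands 4 mm above the glass. Point at the centre of its top face: 62 mm above the table when up. In the hob's frame (-135, +112.5) mm. 
- right_key_top (a point): RIGHT WHITE key (for the right ring). Round spring key, 28 mm across, standing 12 mm above the hob's glass in a 44 mm grey collar that stands 4 mm above the glass. Point at the centre of its top face: 62 mm above the table when up. In the hob's frame (-135, -112.5) mm. 
- lock_key_top (a point): YELLOW lock key, to be left alone. Round spring key, 28 mm across, standing 12 mm above the hob's glass in a 44 mm grey collar that stands 4 mm above the glass. Point at the centre of its top face: 62 mm above the table when up. In the hob's frame (-135, -37.5) mm. 
- power_key (a joint): Travel of the red key. Joint value: 0 up, 0.008 m fully down (flush with its collar); it springs back when let go, starts moving at about 2.4 N, is half down at 5.2 N and fully down at 8 N, where it stops hard; counts as pressed beyond 0.003 m.
- left_key (a joint): Travel of the left white key. Joint value: 0 up, 0.008 m fully down (flush with its collar); it springs back when let go, starts moving at about 2.4 N, is half down at 5.2 N and fully down at 8 N, where it stops hard; counts as pressed beyond 0.003 m.
- right_key (a joint): Travel of the right white key. Joint value: 0 up, 0.008 m fully down (flush with its collar); it springs back when let go, starts moving at about 2.4 N, is half down at 5.2 N and fully down at 8 N, where it stops hard; counts as pressed beyond 0.003 m.
- lock_key (a joint): Travel of the yellow key. Joint value: 0 up, 0.008 m fully down (flush with its collar); it springs back when let go, starts moving at about 2.4 N, is half down at 5.2 N and fully down at 8 N, where it stops hard; counts as pressed beyond 0.003 m.
- timer: Loose kitchen timer standing on the table beside the hob, left or right: white round puck 72 mm across, 22 mm high, with a 56 mm white collar up to 34 mm and a round orange push top 40 mm across up to 42 mm; about 0.25 kg. Origin at the centre of its underside, z up.
- timer_key_top (a point): Centre of the top face of the timer's orange push top, 42 mm above the table when up.
- timer_key (a joint): Travel of the timer's orange top. Joint value: 0 up, 0.008 m fully down (flush with its collar); it springs back when let go, starts moving at about 2.4 N, is half down at 5.2 N and fully down at 8 N, where it stops hard; counts as pressed beyond 0.003 m.
- pot: Low copper-coloured pot with its lid on, standing on one of the two rings: 162 mm across, 79 mm high, black lid knob up to 100 mm, two black side handles out to 109 mm from its axis. Origin at the centre of its underside. Loose, 0.9 kg.
- kettle: Blue kettle with a wooden arch handle, standing on the other ring: 150 mm across, 156 mm high, short spout out to about 110 mm towards the back. Origin at the centre of its underside. Loose, 0.85 kg.
- jar: Amber glass jar with black lid, 68 mm across, 85 mm high, standing on the table on the side of the hob away from the timer. Origin under its centre. Loose bystander.

How it is judged:
By the outcome, as a careful person would: the job done as asked, in the order asked, and still so for the second after the job is handed in, with the robot touching nothing.
It also fails if it takes over 48 s, if anything falls off the work surface, if the arm or the gripper's body presses on something with over 40 N, if the wrist force passes 120 N, or if a joint passes its speed limit or range.

### The arm

A 7-joint arm with a two-finger parallel gripper is mounted at the origin on the work surface. World frame = base frame: x ahead of the robot, y to its left, z up, the work surface at z = 0. Lengths are in m, angles in rad, forces in N, time in s.
With the tool pointing down it reaches from about 0.35 to 0.9 m from the base axis. Payload 8.1 kg.
Tool frame: the origin (TCP) lies at the very end of the fingers, on their centre line; the grasp point (between the pads) lies 19 mm behind it; z points along the fingers, y is the line along which they close (so a half turn about z gives the same grasp; the last joint's range is limited). The gripper opens to 92 mm and grips with 3 to 60 N. Pads are 19 mm wide; open, the fingers measure 130 mm over their backs; the gripper's body (75 mm by 190 mm) begins 47 mm behind the grasp point.
Start: joints at [0.997, 0.434, 0.025, 1.573, -0.012, 1.134, -0.075], TCP at [0.283, -0.557, 0.227] pointing down, gripper open.
Joint ranges: [-2.62, 2.62], [-0.44, 2.09], [-1.27, 1.32], [0.08, 2.57], [-1.32, 4.46], [0.12, 2], [-2.74, 2.74]. Speed limits (rad/s): [2.22, 2.22, 3.01, 3.01, 3.14, 3.14, 3.14].

### API

Orientations are given as a rotation vector (axis times angle).
In Python, from cell import status, viewer, job gives the robot as it stands. The module is installed in compiled form; this text tells all that it offers.
- The arm moves only by the shell command python3 -m jog 'ROWS' [FORCE]. ROWS is JSON, a list of rows, each a list of 3 entries, a list of its own where there are three numbers: the shift along the world's x, y, z as a fraction of full scale, then the turn, a rotation vector about the world's x, y, z as a fraction of full scale, then the opening, from 0 (shut) to 1 (fully open). A call has 1 to 12 rows; each row shifts and turns the commanded pose from where the row before left it; what a row does not reach is not made up. Full scale, the value 1, is 4 cm for a shift and 1.5 rad for a turn. A row lasts 1/10 s, in which the tool goes at most 50 mm and 8.59 degrees, less where a joint would pass 70% of its speed; a pose out of reach is approached as far as the arm can. A call with a number of a shift or a turn outside -1 to 1 is refused whole. A call with a gripper value outside its range is refused whole. The fingers move at their own pace and stop on an object; FORCE is the grip in N (left out, the last holds). Time passes only in rows, so rows that do not move let the fingers close. It gives the time, the measured TCP pose, the force, the opening and the grip force at its end, in the units of the state.
- status.get_state(): the state, without advancing time (a new reading comes with each control period).
- viewer.get_image(name): name is "scene" or "top" or "wrist"; returns a dict with "pixels" (480x640x3 uint8, red, green, blue), "vertical_fov" (degrees; the focal length in pixels is half the picture's height over the tangent of half this angle, whatever the lens; pixels are square), "cx", "cy" (the principal point, pixels), "k1" (the pictures are not rectified: a ray, as slopes to the right and down, at radius r is drawn at 1 + k1 r^2 times it, then the intrinsics apply), "cam_to_world" (4x4, takes a point from camera to world coordinates). Camera axes: x right, y down, z forward; pixel columns grow to the right and rows downward; lengths in m; the calibration is good to about 2 mm. A picture is of the moment at which its call begins. There is no depth.
- job.job_done(): hands the job in; it is judged then, once.
The state is a dict: "clock": time; "q": joint angles; "qvel": joint speeds; "joint_torque": joint torques, N m; "ee_pos": TCP position; "eef_rot": TCP orientation; "force": force on the tool from outside, world axes, zero at the start; "moment": the same for the moment, N m; "width": finger opening in m; "grip_force": force on a finger pad.
Only numpy, scipy, OpenCV 4.12 (cv2) and the standard library are available. Lean on these libraries where they do the work, as an engineer would, in place of code of your own. Each camera call takes 0.05 s, during which the arm holds its last target. There are 200 camera calls.

## Working session

There is one attempt and no reset: what is moved stays moved. The work goes in short steps, Python scripts to look and compute and a shell command to move; the robot and the scene stay as the last step left them, time stands still between calls to the robot, and variables do not carry over. Pictures are saved under pics/ and viewed, at most 10 in all, crops included, and the job is handed in when it is done.

```bash
mkdir -p pics
cat > h.py <<'E'
import numpy as np,cv2
from cell import status,viewer,job
def snap(n,f):
    d=viewer.get_image(n); cv2.imwrite('pics/'+f+'.png',d['pixels'][:,:,::-1])
    np.savez('pics/'+f+'.npz',**{k:d[k] for k in d}); return d
def world(d,u,v,z):
    f=240/np.tan(np.radians(float(d['vertical_fov']))/2)
    x=(u-float(d['cx']))/f; y=(v-float(d['cy']))/f; k=float(d['k1']); a,b=x,y
    for _ in range(30):
        s=1+k*(a*a+b*b); a,b=x/s,y/s
    T=np.array(d['cam_to_world']); r=T[:3,:3]@[a,b,1]; t=T[:3,3]
    return t+r*(z-t[2])/r[2]
E
python3 - <<'E'
from h import *
for n in('top','scene'):
    d=snap(n,n+'0'); print(n,d['vertical_fov'],d['k1'],np.round(d['cam_to_world'],3).tolist())
print(status.get_state())
E
```

```text
top 52.17802584116599 0.0365330826256212 [[-0.008, -0.997, 0.077, 0.497], [-0.999, 0.005, -0.041, 0.033], [0.04, -0.078, -0.996, 0.955], [0.0, 0.0, 0.0, 1.0]]
scene 42.38084903074215 -0.1503754884677275 [[-0.727, 0.509, -0.46, 1.191], [0.686, 0.53, -0.499, 0.731], [-0.01, -0.679, -0.735, 1.111], [0.0, 0.0, 0.0, 1.0]]
{'clock': 0.1, 'q': array([ 0.99741223,  0.43515023,  0.02498641,  1.57400595, -0.01159688,
        1.13403339, -0.07508196]), 'qvel': array([ 0.00115751, -0.00185938, -0.0008657 , -0.00332738,  0.00013345,
       -0.00082698, -0.00025587]), 'joint_torque': array([ 2.92940596e-03, -6.69121242e+01,  9.88103449e-01, -3.15144396e+01,
       -6.04467583e-02,  3.74961819e-02,  6.94469327e-05]), 'ee_pos': array([ 0.28322089, -0.55661589,  0.22602559]), 'eef_rot': array([-3.05364450e+00, -7.32281217e-01,  7.42557236e-04]), 'force': array([-0.13038693, -0.25160237,  0.60594214]), 'moment': array([-0.02404284,  0.00212527,  0.01348043]), 'grip_force': 0.0, 'width': 0.09176725776103661}
```

View pics/top0.png

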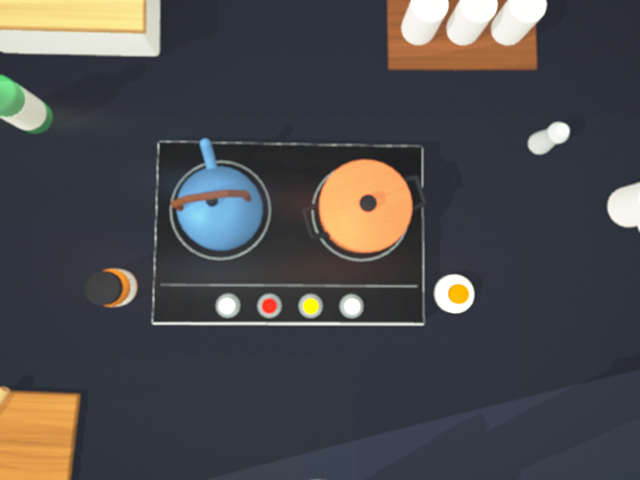

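View pics/scene0.png

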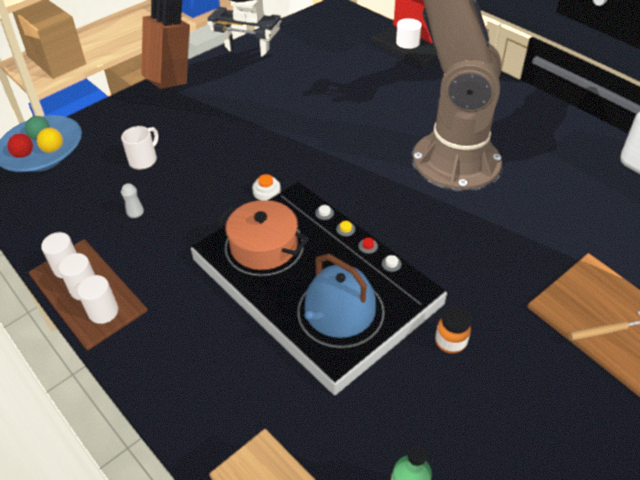

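The copper pot is on the right ring (365,207), so the right white key (351,306) is the one to press. Red is at (269,306), and the timer stands to the right with its orange top at (458,294). Next I'll refine these centroids with colour masks.

Run:
```python
from h import *
def cen(d,m,u,v,r):
    M=np.zeros(m.shape,np.uint8); cv2.circle(M,(u,v),r,1,-1); ys,xs=np.nonzero(m&(M>0)); return xs.mean(),ys.mean(),len(xs)
P={}
for f,pts in(('top0',dict(red=(269,306),yel=(311,306),left=(227,306),right=(351,306),timer=(458,294))),
             ('scene0',dict(red=(368,243),yel=(346,227),left=(391,262),right=(324,211),timer=(265,181)))):
    d=np.load(f'pics/{f}.npz'); I=d['pixels'].astype(int); R,G,B=I[...,0],I[...,1],I[...,2]
    for k,(u,v) in pts.items():
        m={'red':(R>150)&(G<90),'yel':(R>150)&(G>130)&(B<110),'timer':(R>180)&(B<90)&(G<200)}.get(k,(R>195)&(B>195))
        c=cen(d,m,u,v,15); print(f,k,np.round(c,1),np.round(world(d,c[0],c[1],.042 if k=='timer' else .062),4))
```

```text
top0 red [269.  305.4 145. ] [0.4547 0.0864 0.062 ]
top0 yel [310.5 305.7 171. ] [0.4532 0.0115 0.062 ]
top0 left [226.4 305.7 263. ] [0.455  0.1624 0.062 ]
top0 right [351.3 306.1 255. ] [ 0.4518 -0.0626  0.062 ]
top0 timer [458.  293.5 286. ] [ 0.4724 -0.2652  0.042 ]
scene0 red [367.9 243.2 111. ] [0.4579 0.0867 0.062 ]
scene0 yel [345.5 226.4 119. ] [0.4572 0.0121 0.062 ]
scene0 left [391.7 260.8 101. ] [0.4581 0.1612 0.062 ]
scene0 right [324.3 210.1  85. ] [ 0.4551 -0.063   0.062 ]
scene0 timer [265.  180.2 137. ] [ 0.4754 -0.2674  0.042 ]
```

```bash
python3 -m jog '[[[0.3,0.5,0],[0,0,-0.04],0],[[0.3,1,0],[0,0,-0.04],0],[[0.3,1,0],[0,0,-0.04],0],[[0.3,1,0],[0,0,-0.04],0],[[0.3,1,0],[0,0,-0.04],0],[[0.3,1,0],[0,0,-0.04],0],[[0.3,1,0],[0,0,-0.04],0],[[0.3,1,-0.2],[0,0,-0.03],0],[[0.3,1,-0.2],[0,0,0],0],[[0.3,1,-0.2],[0,0,0],0],[[0.3,1,-0.2],[0,0,0],0],[[0.3,1,-0.2],[0,0,0],0]]' 20
```

```text
clock: 1.3
ee_pos: [0.4275, -0.0954, 0.1864]
eef_rot: [3.141, 0.009, 0.0]
force: [0.7, 0.4, 0.1]
width: 0.0021
grip_force: 0.0
```

```bash
python3 -m jog '[[[0.15,0.9,-0.2],[0,0,0],0],[[0.15,0.9,-0.2],[0,0,0],0],[[0.15,0.9,-0.4],[0,0,0],0],[[0.15,0.9,-0.5],[0,0,0],0],[[0.1,0.9,-0.5],[0,0,0],0],[[0,0,-0.4],[0,0,0],0],[[0,0,0],[0,0,0],0],[[0,0,0],[0,0,0],0],[[0,0,0],[0,0,0],0]]'
python3 - <<'E'
from h import *
d=snap('wrist','wrist1'); s=status.get_state(); print(s['ee_pos'],s['force'])
d=snap('top','top1'); cv2.imwrite('pics/top1c.png',cv2.resize(d['pixels'][200:400,180:440,::-1],None,fx=3,fy=3))
E
```

```text
clock: 2.2
ee_pos: [0.4559, 0.0821, 0.0995]
eef_rot: [3.141, 0.006, 0.001]
force: [-0.2, -0.4, 0.6]
width: 0.0005
grip_force: 0.0
[0.45603652 0.08213631 0.09958661] [-0.51927852 -0.39873351  0.6806226 ]
```

View pics/wrist1.png

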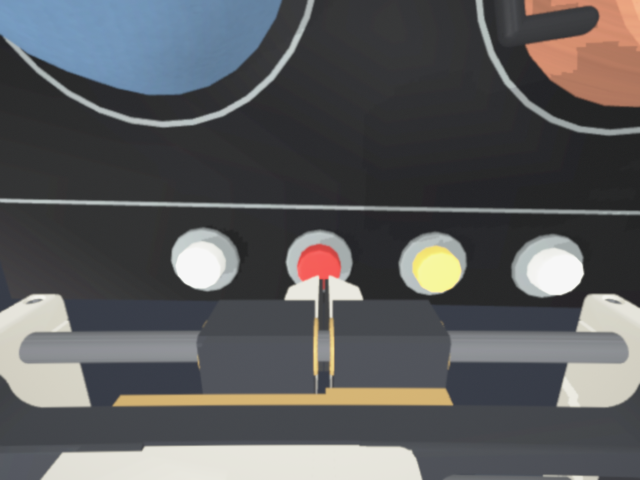

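The wrist view shows the shut fingertips at (324,285), just in front of the red key at (320,264) because of the viewing height. I'll check the key positions with this camera.

Run:
```python
from h import *
d=np.load('pics/wrist1.npz')
for k,c in dict(left=(199,265),red=(320,265),yel=(438,270),right=(555,271)).items(): print(k,np.round(world(d,*c,.062),4))
print(world(d,323,283,.0996))
```

```text
left [0.4573 0.16   0.062 ]
red [0.4575 0.0839 0.062 ]
yel [0.4544 0.0092 0.062 ]
right [ 0.4541 -0.0638  0.062 ]
[0.46342465 0.08193129 0.0996    ]
```

```bash
python3 -m jog '[[[0.03,0.07,-0.3],[0,0,0],0],[[0,0,-0.3],[0,0,0],0],[[0,0,-0.25],[0,0,0],0],[[0,0,0],[0,0,0],0],[[0,0,0],[0,0,0],0]]'; python3 -m jog '[[[0,0,-0.1],[0,0,0],0],[[0,0,-0.05],[0,0,0],0],[[0,0,0],[0,0,0],0],[[0,0,0],[0,0,0],0]]'
```

```text
clock: 2.8
ee_pos: [0.4563, 0.0856, 0.0644]
eef_rot: [3.141, 0.009, -0.002]
force: [-1.7, -0.0, 3.6]
width: 0.0003
grip_force: 1.8
clock: 3.2
ee_pos: [0.4564, 0.0857, 0.0591]
eef_rot: [3.141, 0.009, -0.0]
force: [-2.5, 0.1, 7.4]
width: 0.0002
grip_force: 3.6
```

Force and height both fit a 700 N/m key depressed about 6 mm. I'll release it and go over to the right white key.

```bash
python3 -m jog '[[[0,0,0.3],[0,0,0],0],[[0,0,0.3],[0,0,0],0],[[0,0,0.3],[0,0,0],0],[[0,0,0],[0,0,0],0],[[0,-0.8,0],[0,0,0],0],[[0,-0.8,0],[0,0,0],0],[[-0.05,-0.8,0],[0,0,0],0],[[0,-0.8,0],[0,0,0],0],[[0,-0.5,0],[0,0,0],0],[[0,0,0],[0,0,0],0],[[0,0,0],[0,0,0],0]]'
python3 - <<'E'
from h import *
d=snap('wrist','wrist2'); s=status.get_state(); print(s['ee_pos'],s['force'])
E
```

```text
clock: 4.3
ee_pos: [0.4545, -0.0622, 0.0947]
eef_rot: [-3.141, -0.007, 0.0]
force: [-0.4, 1.6, 0.0]
width: 0.0003
grip_force: 0.0
[ 0.45468286 -0.06142101  0.09473552] [ 0.12626014 -1.27711564 -0.14165331]
```

View pics/wrist2.png

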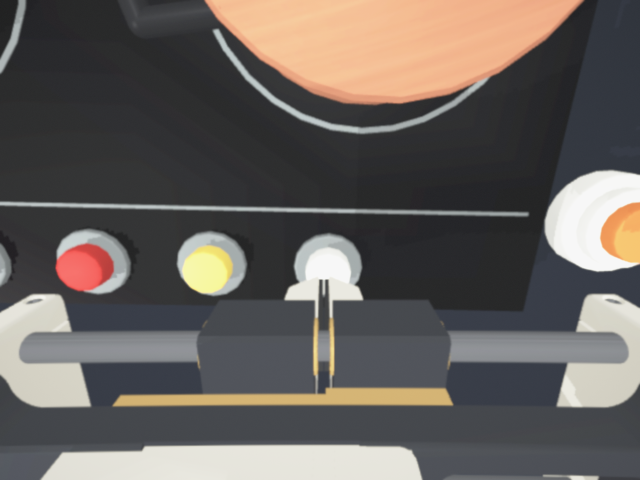

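The fingertips (324,285) line up with the right white key (329,267), about 2 mm off in y. The red key is up again at (85,267). Pressing now.

```bash
python3 -m jog '[[[0,-0.04,-0.3],[0,0,0],0],[[0,0,-0.25],[0,0,0],0],[[0,0,-0.2],[0,0,0],0],[[0,0,0],[0,0,0],0],[[0,0,0],[0,0,0],0]]'; python3 -m jog '[[[0,0,-0.1],[0,0,0],0],[[0,0,-0.04],[0,0,0],0],[[0,0,0],[0,0,0],0],[[0,0,0],[0,0,0],0]]'
```

```text
clock: 4.85
ee_pos: [0.4542, -0.0632, 0.0644]
eef_rot: [-3.141, -0.01, 0.002]
force: [-0.5, 2.4, 3.8]
width: 0.0005
grip_force: 1.8
clock: 5.25
ee_pos: [0.4546, -0.0635, 0.0594]
eef_rot: [-3.141, -0.009, -0.0]
force: [-3.8, 2.0, 6.3]
width: 0.0005
grip_force: 3.5
```

```bash
python3 -m jog '[[[0,0,0.3],[0,0,0],0],[[0,0,0.3],[0,0,0],0],[[0,0,0.3],[0,0,0],0],[[0,0,0],[0,0,0],0],[[0.09,-0.8,0],[0,0,0],0],[[0.1,-0.9,0],[0,0,0],0],[[0.1,-0.9,0],[0,0,0],0],[[0.1,-0.9,0],[0,0,0],0],[[0.1,-0.9,0],[0,0,0],0],[[0,-0.65,0],[0,0,0],0],[[0,0,0],[0,0,0],0],[[0,0,0],[0,0,0],0]]'
python3 - <<'E'
from h import *
d=snap('wrist','wrist3'); s=status.get_state(); print(s['ee_pos'],s['force'])
I=d['pixels'].astype(int); m=(I[...,0]>180)&(I[...,2]<90)&(I[...,1]<200); m[:,:230]=0;m[:,420:]=0;m[:200]=0;m[330:]=0
ys,xs=np.nonzero(m); print(xs.min(),xs.max(),ys.min(),ys.max(),[world(d,u,ys.min()+8,.042) for u in (xs.min(),xs.max())], world(d,xs.mean(),ys.min(),.042))
E
```

```text
clock: 6.45
ee_pos: [0.4738, -0.266, 0.0944]
eef_rot: [-3.141, -0.007, 0.001]
force: [-0.8, 0.3, 0.1]
width: 0.0001
grip_force: 0.0
[ 0.47402555 -0.26493077  0.09451083] [-0.60655403  0.92345211  0.03396455]
312 347 231 285 [array([ 0.48757383, -0.25874765,  0.042     ]), array([ 0.48765791, -0.28192999,  0.042     ])] [ 0.49316566 -0.26965853  0.042     ]
```

View pics/wrist3.png

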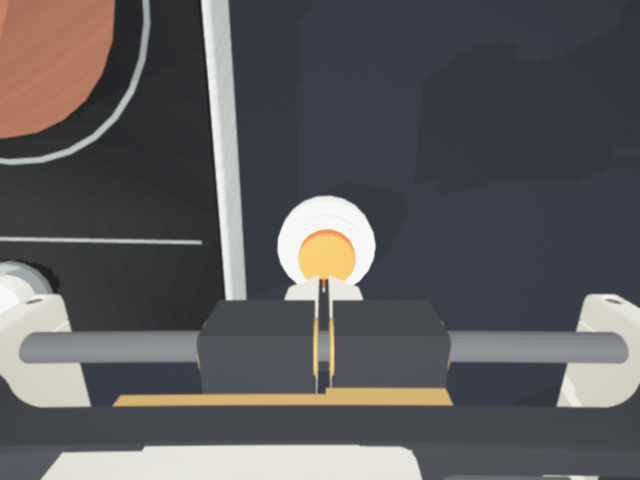

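The orange top is centred at (327,259), in line with the fingertips to within about 2 mm. Pressing.

```bash
python3 -m jog '[[[0,-0.05,-0.4],[0,0,0],0],[[0,0,-0.4],[0,0,0],0],[[0,0,-0.25],[0,0,0],0],[[0,0,-0.18],[0,0,0],0],[[0,0,0],[0,0,0],0],[[0,0,0],[0,0,0],0]]'; python3 -m jog '[[[0,0,-0.1],[0,0,0],0],[[0,0,-0.04],[0,0,0],0],[[0,0,0],[0,0,0],0],[[0,0,0],[0,0,0],0]]'
```

```text
clock: 7.1
ee_pos: [0.4745, -0.2673, 0.0463]
eef_rot: [-3.141, -0.01, -0.0]
force: [-1.5, 1.1, 2.3]
width: 0.0009
grip_force: 1.1
clock: 7.5
ee_pos: [0.4749, -0.2678, 0.0408]
eef_rot: [3.141, 0.009, 0.002]
force: [-0.9, 2.5, 5.3]
width: 0.0002
grip_force: 3.0
```

```bash
python3 -m jog '[[[0,0,-0.03],[0,0,0],0],[[0,0,0],[0,0,0],0]]';  python3 -m jog '[[[0,0,0.25],[0,0,0],0],[[0,0,0.4],[0,0,0],0],[[0,0,0.8],[0,0,0],0],[[0,0,0.8],[0,0,0],0],[[0,0,0.8],[0,0,0],0],[[-0.5,-0.5,0.5],[0,0,0],0],[[-0.8,-0.5,0.3],[0,0,0],0],[[-0.8,-0.5,0],[0,0,0],0],[[0,0,0],[0,0,0],0],[[0,0,0],[0,0,0],0]]'
python3 - <<'E'
from h import *
d=snap('top','top2'); print(status.get_state()['force'])
I=d['pixels'].astype(int); m=(I[...,0]>180)&(I[...,2]<90)&(I[...,1]<200); m[:,:440]=0;m[:,480:]=0;m[:270]=0;m[320:]=0
ys,xs=np.nonzero(m); print(len(xs), xs.mean(),ys.mean())
E
```

```text
clock: 7.7
ee_pos: [0.4749, -0.2678, 0.0397]
eef_rot: [3.141, 0.009, 0.002]
force: [-0.7, 2.8, 6.8]
width: 0.0002
grip_force: 3.4
clock: 8.7
ee_pos: [0.3895, -0.3286, 0.1937]
eef_rot: [3.141, 0.005, 0.001]
force: [0.3, 0.5, -0.7]
width: 0.0002
grip_force: 0.0
[ 0.32166236  0.55146602 -0.05342817]
288 458.0486111111111 293.47222222222223
```

View pics/top2.png

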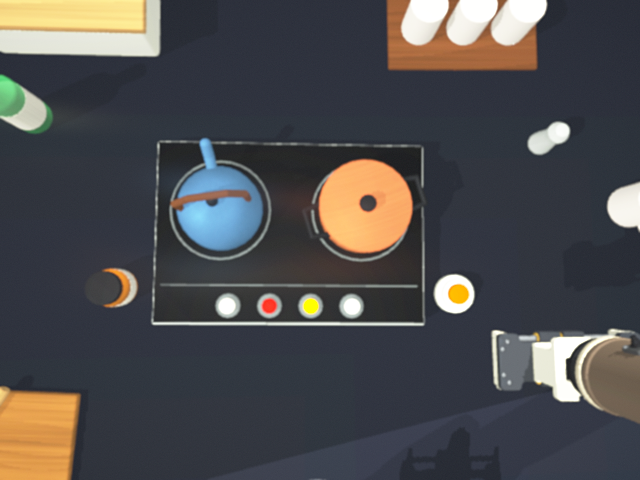

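The timer is still at (458,293.5), and the pot, kettle and jar haven't moved. The arm is clear of everything.

```bash
python3 -c "
from cell import job; print(job.job_done())"
```

```text
the job is handed in; nothing more can be done
None
```

I pressed the red power key, the right white key (the pot's ring) and the timer top in that order, each at about 6–7 N and released before the next; nothing else moved, and I handed the job in after about 9 s.

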